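Roll the rolling pin to the strip on the pastry board

TASK

Clear the left part of the pastry board for the dough: with the fingertips on top of the rolling pin's barrel, roll the pin to the right until it rests on the dark inlaid strip, lying along it, and leave it there at rest. Roll it from above only (several strokes are fine): do not lift, drag, or grip it, do not push it from low down behind, and leave the salt and pepper shakers where they stand.

Things in the scene. Friction and masses are not known exactly. Their poses are not given: they have to be found in the camera images.
- rolling_pin: Loose wooden rolling pin, 0.55 kg: barrel 60 mm in diameter, 200 mm long, a handle 27 by 58 mm at each end turns with it. Origin on its axis at mid-length; y along the pin; z up at the start, turns as it rolls. Axis 48 mm, barrel top 78 mm above the table. Slight rolling resistance: released moving, it runs on a little. Rolling, it advances half as far as the fingertip on its top.
- pastry_board: Wooden pastry board, 260 mm (its x) by 340 mm (its y), 18 mm thick, fixed to the table. Origin at the centre of its underside; x points to the robot's right (within 0.25 rad), y away from the robot, z up. The pin starts on its left half, lying nearly along its y, 45 to 135 mm short of the strip.
- strip (a point): Centre of the dark wood strip inlaid flush in the top of the board, 20 mm wide (along the board's x), running right across the board along its y; the point lies on the top surface, from 10 mm left of the board's centre to 45 mm right of it, different each time. Axes as the board's.
- salt_shaker: Salt shaker (white contents), 44 mm in diameter, 90 mm tall, standing loose on the board near its right edge, 106 mm along x from the board's centre. Origin at the centre of its underside.
- pepper_shaker: Pepper shaker (grey contents), 44 mm in diameter, 90 mm tall, standing loose on the board near its right edge, 106 mm along x from the board's centre. Origin at the centre of its underside.

How it is judged:
By the outcome, as a careful person would: the job done as asked, in the order asked, and still so for the second after the job is handed in, with the robot touching nothing.
It also fails if it takes over 58 s, if anything falls off the work surface, if the arm or the gripper's body presses on something with over 40 N, if the wrist force passes 120 N, or if a joint passes its speed limit or range.

ROBOT

A 6-joint arm with a two-finger parallel gripper is mounted at the origin on the work surface; the furniture and walls round the work are solid. World frame = base frame: x ahead of the robot, y to its left, z up, the work surface at z = 0. Lengths are in m, angles in rad, forces in N, time in s.
With the tool pointing down it reaches from about 0.3 to 0.875 m from the base axis. Payload 6.4 kg.
Tool frame: the origin (TCP) lies between the finger pads, 19 mm behind the fingertips; this is the grasp point; z points along the fingers, y is the line along which they close (so a half turn about z gives the same grasp; the last joint's range is limited). The gripper opens to 85 mm and grips with 20 to 120 N. Pads are 22 mm wide; open, the fingers measure 114 mm over their backs; the gripper's body (76 mm by 85 mm) begins 54 mm behind the grasp point. The pads swing forward as they close: fully open they stand 13 mm farther back than shut.
Start: joints at [1.032, 0.181, 1.607, -0, 1.354, -0.206], TCP at [0.188, 0.543, 0.25] pointing down, gripper open.
Joint ranges: [-2.99, 2.99], [-0.89, 2.07], [0.3, 2.58], [-1.14, 4.28], [0, 2.63], [-3.12, 3.12]. Speed limits (rad/s): [2.57, 2.57, 3.01, 3.14, 3.14, 3.14].

INTERFACE

Orientations are given as a 3x3 rotation matrix whose columns are the frame's x, y, z axes.
In Python, from rig import robot, imaging gives the robot as it stands.
- The arm moves only by the tool drive_tool, never from a script. Its arguments are lists of equal length, an entry for each row: "travel": the shift along the world's x, y, z in cm, a list of three; "turn": the turn, a rotation vector about the world's x, y, z in rad, a list of three; "hand": the closure, from -1 (fully open) to 1 (shut). A call has 1 to 12 rows; each row shifts and turns the commanded pose from where the row before left it; what a row does not reach is not made up. A row lasts 1/10 s, in which the tool goes at most 50 mm and 8.59 degrees, less where a joint would pass 70% of its speed; a pose out of reach is approached as far as the arm can. A call is refused whole if a number of a shift passes 5 or a number of a turn 0.15, either way. A call with a gripper value outside its range is refused whole. The fingers move at their own pace and stop on an object; "squeeze" is the grip in N (left out, the last holds). Time passes only in rows, so rows that do not move let the fingers close. It gives the time, the measured TCP pose, the force, the opening and the grip force at its end, in the units of the state.
- robot.read_state(): the state, without advancing time (a new reading comes with each control period).
- imaging.get_image(name): name is "scene" or "top" or "wrist"; returns a dict with "image" (384x512x3 uint8, red, green, blue), "K" (3x3 intrinsics, pixels), "position" and "rotation" of the camera in the world. Camera axes: x right, y up, looking along -z (the intrinsics and any distortion apply to the point x, -y, -z); pixel columns grow to the right and rows downward; lengths in m; the calibration is good to about 2 mm. A picture is of the moment at which its call begins. There is no depth.
- robot.job_done(): hands the job in; it is judged then, once.
The state is a dict: "time": time; "q": joint angles; "joint_velocities": joint speeds; "effort": joint torques, N m; "position": TCP position; "eef_rot": TCP orientation; "force": force on the tool from outside, world axes, zero at the start; "torque": the same for the moment, N m; "finger_gap": opening from 0.0 (shut) to 1.0 (fully open); "finger_force": force on a finger pad.
Only numpy, scipy, OpenCV 4.12 (cv2) and the standard library are available. Lean on these libraries where they do the work, as an engineer would, in place of code of your own. Each camera call takes 0.05 s, during which the arm holds its last target. There are 200 camera calls.

## Working session

There is one attempt and no reset: what is moved stays moved. The work goes in short steps, Python scripts to look and compute and a tool call to move; the robot and the scene stay as the last step left them, time stands still between calls to the robot, and variables do not carry over. Pictures are saved under pics/ and viewed, at most 10 in all, crops included, and the job is handed in when it is done.

Besides the shell and the picture viewer there is one more tool, called after "Emit:" as name(argument=value, ...) on one line, values as JSON. drive_tool: Moves the arm, as the interface text tells. Its arguments: {"type":"object","properties":{"travel":{"type":"array"},"turn":{"type":"array"},"hand":{"type":"array"},"squeeze":{"type":"number"}},"required":["travel","turn","hand"]}

```bash
mkdir -p pics
cat > h.py <<'E'
import cv2, numpy as np
from rig import robot, imaging
def snap(n,f):
    d=imaging.get_image(n); cv2.imwrite('pics/'+f,d['image'][:,:,::-1]); return d
def ray(d,u,v,z):
    K=np.array(d['K']);R=np.array(d['rotation']);p=np.array(d['position'])
    c=np.linalg.inv(K)@[u,v,1]; w=R@[c[0],-c[1],-c[2]]
    return p+w*(z-p[2])/w[2]
E
python3 - <<'E'
from h import *
d=snap('top','t0.png'); print({k:np.round(d[k],3) for k in d if k!='image'})
import pickle; pickle.dump(d,open('t0.pkl','wb'))
s=robot.read_state(); print(s['time'],s['position'],np.round(s['eef_rot'],3),s['force'])
E
```

```text
{'K': array([[390.052,   0.   , 251.902],
       [  0.   , 390.052, 190.768],
       [  0.   ,   0.   ,   1.   ]]), 'position': array([0.355, 0.037, 0.96 ]), 'rotation': array([[-0.017,  0.989, -0.148],
       [-0.999, -0.012,  0.032],
       [ 0.03 ,  0.148,  0.989]])}
0.05 [0.1875822  0.54300325 0.24909023] [[-0.945  0.327 -0.001]
 [ 0.327  0.945 -0.001]
 [ 0.    -0.002 -1.   ]] [0.1501495  0.28138505 0.23338655]
```

View pics/t0.png

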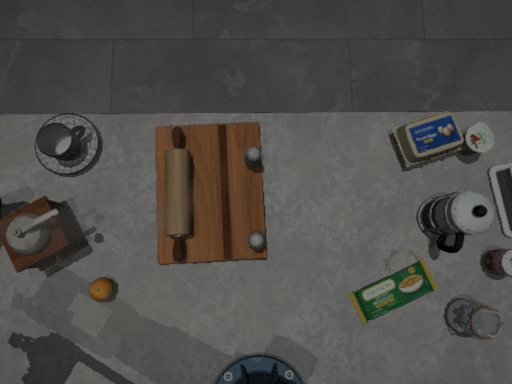

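The board spans about (156,126)–(267,260), with the strip running from (222,124) to (227,260). The pin's barrel runs from (178,150) to (179,236), and the shakers are at (253,155) and (257,241). I'll zoom in for precision.

Run:
```python
from h import *
import pickle; d=pickle.load(open('t0.pkl','rb'))
c=d['image'][115:270,145:280,::-1]; c=np.clip(c*1.6,0,255).astype('uint8')
cv2.imwrite('pics/c0.png',cv2.resize(c,None,fx=3.8,fy=3.8,interpolation=cv2.INTER_CUBIC))
for n,u,v,z in [('TL',156,126,.018),('TR',260,122,.018),('BR',267,259,.018),('BL',158,263,.018),('s1',222.5,124,.018),('s2',227,260,.018),('p1',178,150,.048),('p2',179,236,.048)]: print(n,ray(d,u,v,z).round(4))
```

```text
TL [0.6609 0.2427 0.018 ]
TR [ 0.6694 -0.0162  0.018 ]
BR [ 0.3304 -0.0261  0.018 ]
BL [0.3257 0.2316 0.018 ]
s1 [0.6649 0.0777 0.018 ]
s2 [0.3298 0.069  0.018 ]
p1 [0.5913 0.1829 0.048 ]
p2 [0.3872 0.1783 0.048 ]
```

View pics/c0.png

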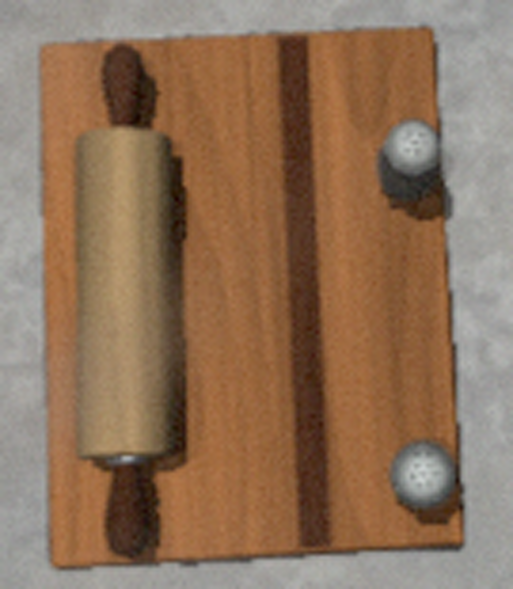

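Emit:
drive_tool(travel=[[2.74, -3.2, 0], [2.74, -3.2, 0], [2.74, -3.2, 0], [2.74, -3.2, 0], [2.74, -3.2, 0], [2.74, -3.2, 0], [2.74, -3.2, 0], [2.74, -3.2, 0], [2.74, -3.2, 0], [2.74, -3.2, 0], [2.74, -3.2, 0], [0, 0, 0]], turn=[[0, 0, -0.11], [0, 0, -0.11], [0, 0, -0.11], [0, 0, -0.11], [0, 0, -0.11], [0, 0, -0.11], [0, 0, -0.11], [0, 0, -0.11], [0, 0, -0.11], [0, 0, -0.11], [0, 0, -0.11], [0, 0, 0]], hand=[0, 0, 0, 0, 0, 0, 0, 0, 0, 0, 0, 0], squeeze=20)

```text
time: 1.25
position: [0.4918, 0.1877, 0.2496]
eef_rot: [[-0.02, 1.0, 0.0], [1.0, 0.02, -0.001], [-0.001, 0.0, -1.0]]
force: [-0.9, -0.2, 0.2]
finger_gap: 0.501
finger_force: 0.0
```

Run:
```python
from h import *
d=snap('wrist','w0.png'); import pickle; pickle.dump(d,open('w0.pkl','wb'))
s=robot.read_state(); print(s['time'],s['position'],np.round(s['eef_rot'],3),s['force'],s['finger_gap'],d['position'])
```

```text
1.3 [0.49016353 0.18946833 0.24931716] [[-0.024  1.    -0.001]
 [ 1.     0.024 -0.   ]
 [-0.    -0.001 -1.   ]] [ 0.29432799  0.31365745 -0.2866298 ] 0.49943212302305545 [0.4914097  0.2659259  0.37425337]
```

View pics/w0.png

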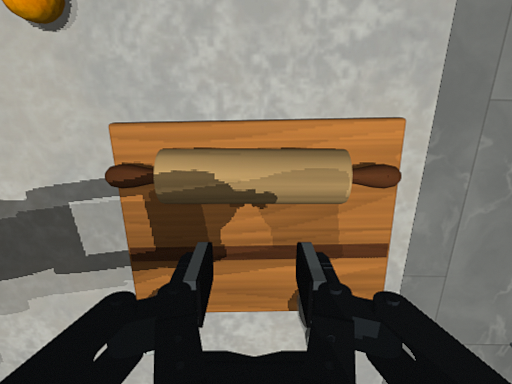

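The wrist view shows the strip running from (131,254) to (388,250). The pin's handle ends are at (106,176) and (400,176), and the fingers are ready above.

Run:
```python
from h import *
import pickle; d=pickle.load(open('w0.pkl','rb'))
for n,u,v,z in [('s1',131,254,.018),('s2',388,250,.018),('h1',106,176,.048),('h2',400,176,.048)]: print(n,ray(d,u,v,z).round(4))
d=pickle.load(open('t0.pkl','rb'))
for n,u,v,z in [('s1',227.6,257.9,.018),('s2',222.4,125,.018),('h1',180,261,.048),('h2',177.2,127.1,.048)]: print(n,ray(d,u,v,z).round(4))
```

```text
s1 [0.3354 0.0673 0.018 ]
s2 [0.6683 0.0797 0.018 ]
h1 [0.3312 0.1793 0.048 ]
h2 [0.6526 0.1856 0.048 ]
s1 [0.3347 0.0675 0.018 ]
s2 [0.6623 0.078  0.018 ]
h1 [0.3302 0.1755 0.048 ]
h2 [0.648  0.1854 0.048 ]
```

Emit:
drive_tool(travel=[[0, 0.6, -3.5], [0, 0, -3.5], [0, 0, -3.5], [0, 0, -3], [0, 0, -1], [0, 0, -0.3], [0, 0, 0], [0, 0, 0]], turn=[[0, 0, 0.008], [0, 0, 0], [0, 0, 0], [0, 0, 0], [0, 0, 0], [0, 0, 0], [0, 0, 0], [0, 0, 0]], hand=[0, 0, 0, 0, 0, 0, 0, 0])

```text
time: 2.1
position: [0.4904, 0.1979, 0.1037]
eef_rot: [[-0.037, 0.999, 0.003], [0.999, 0.037, 0.0], [0.0, 0.003, -1.0]]
force: [-1.2, 0.4, -0.6]
finger_gap: 0.501
finger_force: 0.0
```

Emit:
drive_tool(travel=[[0, 0, -0.2], [0, 0, -0.2], [0, 0, 0], [0, 0, 0]], turn=[[0, 0, 0], [0, 0, 0], [0, 0, 0], [0, 0, 0]], hand=[0, 0, 0, 0])

```text
time: 2.5
position: [0.4893, 0.1974, 0.0981]
eef_rot: [[-0.036, 0.999, 0.0], [0.999, 0.036, 0.0], [0.0, 0.0, -1.0]]
force: [0.1, -0.3, -0.0]
finger_gap: 0.497
finger_force: 0.0
```

Emit:
drive_tool(travel=[[0, -0.3, -0.1], [0, 0, -0.1], [0, 0, 0], [0, 0, 0]], turn=[[0, 0, 0], [0, 0, 0], [0, 0, 0], [0, 0, 0]], hand=[0, 0, 0, 0])

```text
time: 2.9
position: [0.4892, 0.1944, 0.0959]
eef_rot: [[-0.036, 0.999, -0.0], [0.999, 0.036, -0.0], [0.0, -0.0, -1.0]]
force: [0.3, 0.0, 0.5]
finger_gap: 0.498
finger_force: 0.0
```

Emit:
drive_tool(travel=[[0, 0, -0.1], [0, 0, -0.1], [0, 0, 0], [0, 0, 0]], turn=[[0, 0, 0], [0, 0, 0], [0, 0, 0], [0, 0, 0]], hand=[0, 0, 0, 0])

```text
time: 3.3
position: [0.4894, 0.1947, 0.0945]
eef_rot: [[-0.036, 0.999, 0.0], [0.999, 0.036, 0.0], [0.0, 0.0, -1.0]]
force: [-1.7, 1.7, 4.2]
finger_gap: 0.498
finger_force: 2.6
```

Emit:
drive_tool(travel=[[0.005, -0.15, -0.03], [0.01, -0.3, 0], [0.015, -0.4, 0], [0.015, -0.5, 0], [0.015, -0.5, 0], [0.015, -0.4, 0], [0.01, -0.25, 0], [0, 0, 0]], turn=[[0, 0, 0], [0, 0, 0], [0, 0, 0], [0, 0, 0], [0, 0, 0], [0, 0, 0], [0, 0, 0], [0, 0, 0]], hand=[0, 0, 0, 0, 0, 0, 0, 0])

```text
time: 4.1
position: [0.49, 0.1693, 0.0947]
eef_rot: [[-0.036, 0.999, -0.0], [0.999, 0.036, -0.0], [-0.0, -0.0, -1.0]]
force: [-5.2, -1.1, 11.5]
finger_gap: 0.501
finger_force: 6.0
```

```bash
cat >> h.py <<'E'
def pin(f):
    d=snap('top',f); c=d['image'][115:270,145:280,::-1]; c=np.clip(c*1.6,0,255).astype('uint8')
    cv2.imwrite('pics/'+f,cv2.resize(c,None,fx=3.8,fy=3.8,interpolation=cv2.INTER_CUBIC)); return d
E
python3 -c "
from h import *
pin('c1.png')"
```

```text
(no output)
```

View pics/c1.png

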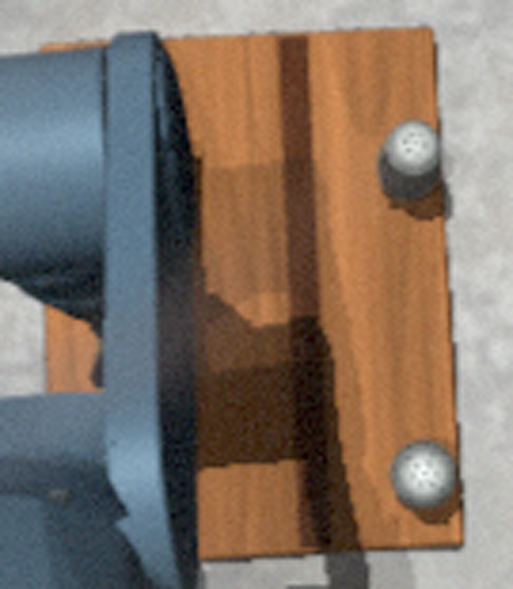

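The top view is blocked by the arm, so I'll finish this stroke, lift, and check with the wrist camera.

Emit:
drive_tool(travel=[[0.0, -0.2, 0.02], [0.01, -0.4, 0], [0.015, -0.5, 0], [0.015, -0.5, 0], [0.015, -0.5, 0], [0.01, -0.3, 0], [0, -0.1, 0], [0, 0, 0], [0, 0, 0]], turn=[[0, 0, 0], [0, 0, 0], [0, 0, 0], [0, 0, 0], [0, 0, 0], [0, 0, 0], [0, 0, 0], [0, 0, 0], [0, 0, 0]], hand=[0, 0, 0, 0, 0, 0, 0, 0, 0])

```text
time: 5.05
position: [0.4905, 0.1445, 0.0939]
eef_rot: [[-0.036, 0.999, -0.001], [0.999, 0.036, -0.0], [-0.0, -0.001, -1.0]]
force: [-3.9, -0.1, 5.4]
finger_gap: 0.5
finger_force: 2.8
```

Emit:
drive_tool(travel=[[0, 0, 0.3], [0, 0, 1], [0, 1, 0.7], [-0.05, 1.8, 0], [0, 0, 0], [0, 0, 0]], turn=[[0, 0, 0], [0, 0, 0], [0, 0, 0], [0, 0, 0], [0, 0, 0], [0, 0, 0]], hand=[0, 0, 0, 0, 0, 0])

```text
time: 5.65
position: [0.4903, 0.173, 0.1143]
eef_rot: [[-0.037, 0.999, 0.001], [0.999, 0.037, -0.0], [-0.0, 0.001, -1.0]]
force: [-0.1, 0.0, 0.6]
finger_gap: 0.5
finger_force: 0.0
```

```bash
python3 -c "
from h import *
import pickle
d=snap('wrist','w1.png');pickle.dump(d,open('w1.pkl','wb'));print(robot.read_state()['position'])"
```

```text
[0.490241   0.17263901 0.11410329]
```

View pics/w1.png

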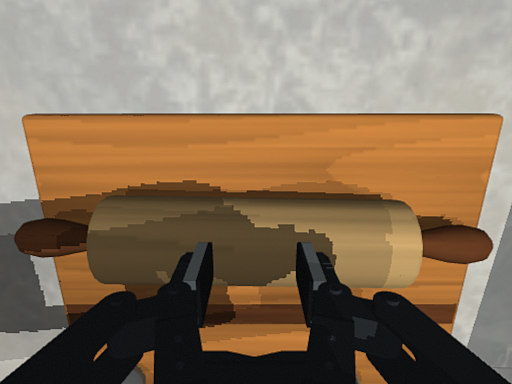

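The handle ends are now at (15,237) and (492,244). The strip is at about row 315–318, just below the pin.

Run:
```python
from h import *
import pickle; d=pickle.load(open('w1.pkl','rb'))
for n,u,v,z in [('s1',70,315,.018),('s2',455,313,.018),('h1',15,237,.048),('h2',492,244,.048)]: print(n,ray(d,u,v,z).round(4))
```

```text
s1 [0.3362 0.0654 0.018 ]
s2 [0.6685 0.0796 0.018 ]
h1 [0.3288 0.1536 0.048 ]
h2 [0.656  0.1603 0.048 ]
```

Emit:
drive_tool(travel=[[0, -0.15, -1], [0, 0, -0.8], [0, 0, -0.15], [0, 0, -0.07], [0, 0, 0], [0, 0, 0]], turn=[[0, 0, 0], [0, 0, 0], [0, 0, 0], [0, 0, 0], [0, 0, 0], [0, 0, 0]], hand=[0, 0, 0, 0, 0, 0])

```text
time: 6.3
position: [0.4902, 0.1709, 0.0941]
eef_rot: [[-0.035, 0.999, -0.001], [0.999, 0.035, 0.0], [0.0, -0.001, -1.0]]
force: [-3.7, 0.9, 11.3]
finger_gap: 0.499
finger_force: 5.6
```

Emit:
drive_tool(travel=[[0.0, -0.2, 0], [0.01, -0.4, 0.02], [0.015, -0.6, 0], [0.015, -0.6, 0], [0.015, -0.7, 0], [0.015, -0.7, 0], [0.015, -0.7, 0], [0.015, -0.6, 0], [0.015, -0.6, -0.02], [0.01, -0.4, 0], [0, -0.1, 0], [0, 0, 0]], turn=[[0, 0, 0], [0, 0, 0.002], [0, 0, 0.002], [0, 0, 0.002], [0, 0, 0.002], [0, 0, 0.002], [0, 0, 0.002], [0, 0, 0], [0, 0, 0], [0, 0, 0], [0, 0, 0], [0, 0, 0]], hand=[0, 0, 0, 0, 0, 0, 0, 0, 0, 0, 0, 0])

```text
time: 7.5
position: [0.4913, 0.1143, 0.0934]
eef_rot: [[-0.047, 0.999, -0.001], [0.999, 0.047, -0.0], [-0.0, -0.001, -1.0]]
force: [-2.8, -0.9, 5.3]
finger_gap: 0.5
finger_force: 2.9
```

Emit:
drive_tool(travel=[[0, 0, 0], [0, 0, 0.3], [0, 0, 1], [0, 1, 0.7], [-0.05, 1.8, 0], [0, 0, 0], [0, 0, 0]], turn=[[0, 0, 0], [0, 0, 0], [0, 0, 0], [0, 0, 0], [0, 0, 0], [0, 0, 0], [0, 0, 0]], hand=[0, 0, 0, 0, 0, 0, 0])

```text
time: 8.2
position: [0.491, 0.1435, 0.114]
eef_rot: [[-0.049, 0.999, 0.0], [0.999, 0.049, -0.0], [-0.0, 0.0, -1.0]]
force: [-0.5, -0.3, -0.6]
finger_gap: 0.499
finger_force: 0.0
```

```bash
python3 -c "
from h import *
import pickle
d=snap('wrist','w2.png');pickle.dump(d,open('w2.pkl','wb'));print(robot.read_state()['position'])"
```

```text
[0.49091897 0.14310956 0.11382267]
```

View pics/w2.png

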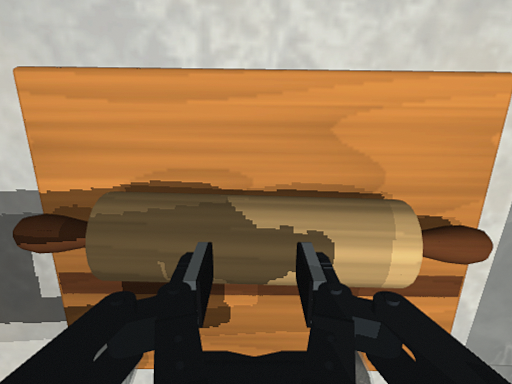

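The handle ends are at (13,233) and (492,244), and the strip is at row ~286.

Run:
```python
from h import *
import pickle; d=pickle.load(open('w2.pkl','rb'))
for n,u,v,z in [('s1',62,287,.018),('s2',462,286,.018),('h1',13,233,.048),('h2',492,244,.048)]: print(n,ray(d,u,v,z).round(4))
```

```text
s1 [0.3354 0.0622 0.018 ]
s2 [0.669  0.0794 0.018 ]
h1 [0.3291 0.1252 0.048 ]
h2 [0.6564 0.1329 0.048 ]
```

Emit:
drive_tool(travel=[[0, 0, -1], [0, 0, -0.8], [0, 0, -0.15], [0, 0, -0.05], [0, 0, 0], [0, 0, 0]], turn=[[0, 0, -0.012], [0, 0, 0], [0, 0, 0], [0, 0, 0], [0, 0, 0], [0, 0, 0]], hand=[0, 0, 0, 0, 0, 0])

```text
time: 8.85
position: [0.4909, 0.1429, 0.0941]
eef_rot: [[-0.035, 0.999, -0.001], [0.999, 0.035, 0.0], [0.0, -0.001, -1.0]]
force: [-4.1, 1.7, 11.4]
finger_gap: 0.499
finger_force: 5.7
```

Emit:
drive_tool(travel=[[0.0, -0.2, 0], [0.01, -0.4, 0.02], [0.015, -0.6, 0], [0.015, -0.6, 0], [0.015, -0.7, 0], [0.015, -0.7, 0], [0.015, -0.7, 0], [0.015, -0.6, 0], [0.015, -0.6, -0.02], [0.01, -0.4, 0], [0, -0.1, 0], [0, 0, 0]], turn=[[0, 0, 0], [0, 0, 0.002], [0, 0, 0.003], [0, 0, 0.003], [0, 0, 0.003], [0, 0, 0.003], [0, 0, 0.003], [0, 0, 0.003], [0, 0, 0], [0, 0, 0], [0, 0, 0], [0, 0, 0]], hand=[0, 0, 0, 0, 0, 0, 0, 0, 0, 0, 0, 0])

```text
time: 10.05
position: [0.4922, 0.0863, 0.0934]
eef_rot: [[-0.055, 0.998, -0.001], [0.998, 0.055, -0.0], [-0.0, -0.001, -1.0]]
force: [-1.3, -1.2, 6.0]
finger_gap: 0.5
finger_force: 2.9
```

Emit:
drive_tool(travel=[[0, 0, 0], [0, 0, 0.3], [0, 0, 1], [0, 1, 0.7], [-0.05, 1.8, 0], [0, 0, 0], [0, 0, 0]], turn=[[0, 0, 0], [0, 0, 0], [0, 0, 0], [0, 0, 0], [0, 0, 0], [0, 0, 0], [0, 0, 0]], hand=[0, 0, 0, 0, 0, 0, 0])

```text
time: 10.75
position: [0.4917, 0.1155, 0.114]
eef_rot: [[-0.057, 0.998, 0.0], [0.998, 0.057, -0.0], [-0.0, 0.0, -1.0]]
force: [-0.3, 0.3, -0.2]
finger_gap: 0.5
finger_force: 0.0
```

```bash
python3 -c "
from h import *
import pickle
d=snap('wrist','w3.png');pickle.dump(d,open('w3.pkl','wb'));print(robot.read_state()['position'])"
```

```text
[0.4916996  0.11511637 0.11382911]
```

View pics/w3.png

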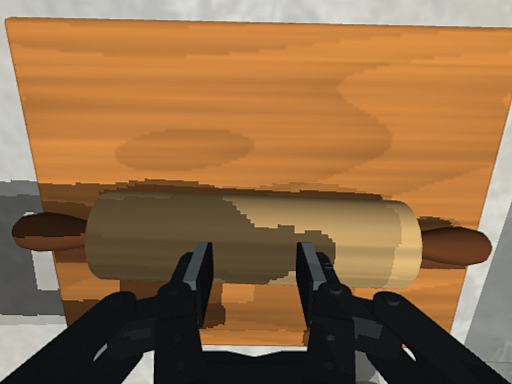

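The handle ends are at (12,231) and (492,245). The strip is now mostly hidden under the pin.

Run:
```python
from h import *
import pickle; d=pickle.load(open('w3.pkl','rb'))
for n,u,v,z in [('h1',12,231,.048),('h2',492,245,.048)]: print(n,ray(d,u,v,z).round(4))
```

```text
h1 [0.3296 0.0974 0.048 ]
h2 [0.6574 0.1055 0.048 ]
```

Emit:
drive_tool(travel=[[0, 0.05, -1], [0, 0, -0.8], [0, 0, -0.15], [0, 0, -0.05], [0, 0, 0], [0, 0, 0]], turn=[[0, 0, -0.022], [0, 0, 0], [0, 0, 0], [0, 0, 0], [0, 0, 0], [0, 0, 0]], hand=[0, 0, 0, 0, 0, 0])

```text
time: 11.4
position: [0.4917, 0.1154, 0.094]
eef_rot: [[-0.034, 0.999, -0.001], [0.999, 0.034, 0.0], [0.0, -0.001, -1.0]]
force: [-3.0, 1.0, 11.1]
finger_gap: 0.499
finger_force: 5.3
```

Emit:
drive_tool(travel=[[0.0, -0.2, 0], [0.01, -0.4, 0.02], [0.015, -0.6, 0], [0.015, -0.6, 0], [0.015, -0.7, 0], [0.015, -0.7, 0], [0.015, -0.7, 0], [0.015, -0.7, 0], [0.015, -0.6, -0.02], [0.01, -0.4, 0], [0, -0.1, 0], [0, 0, 0]], turn=[[0, 0, 0], [0, 0, 0.002], [0, 0, 0.004], [0, 0, 0.004], [0, 0, 0.004], [0, 0, 0.004], [0, 0, 0.004], [0, 0, 0.003], [0, 0, 0], [0, 0, 0], [0, 0, 0], [0, 0, 0]], hand=[0, 0, 0, 0, 0, 0, 0, 0, 0, 0, 0, 0])

```text
time: 12.6
position: [0.493, 0.0581, 0.0935]
eef_rot: [[-0.058, 0.998, -0.0], [0.998, 0.058, -0.0], [-0.0, -0.0, -1.0]]
force: [-1.3, -2.0, 4.7]
finger_gap: 0.501
finger_force: 2.6
```

Emit:
drive_tool(travel=[[0, 0, 0], [0, 0, 0], [0, 0, 0.3], [0, 0, 1], [0, 0, 3], [0, 3, 4], [0, 4, 3], [0, 5, 0], [0, 5, 0], [0, 5, 0], [0, 5, 0], [0, 0, 0]], turn=[[0, 0, 0], [0, 0, 0], [0, 0, 0], [0, 0, 0], [0, 0, 0], [0, 0, 0], [0, 0, 0], [0, 0, 0], [0, 0, 0], [0, 0, 0], [0, 0, 0], [0, 0, 0]], hand=[0, 0, 0, 0, 0, 0, 0, 0, 0, 0, 0, 0])

```text
time: 13.8
position: [0.4917, 0.334, 0.2071]
eef_rot: [[-0.065, 0.998, 0.0], [0.998, 0.065, 0.002], [0.002, 0.0, -1.0]]
force: [-0.8, -0.3, -0.9]
finger_gap: 0.497
finger_force: 0.0
```

```bash
python3 -c "
from h import *
import pickle
d=pin('c4.png');pickle.dump(d,open('c4.pkl','wb'));print(robot.read_state()['position'])"
```

```text
[0.49195075 0.33132409 0.20670457]
```

View pics/c4.png

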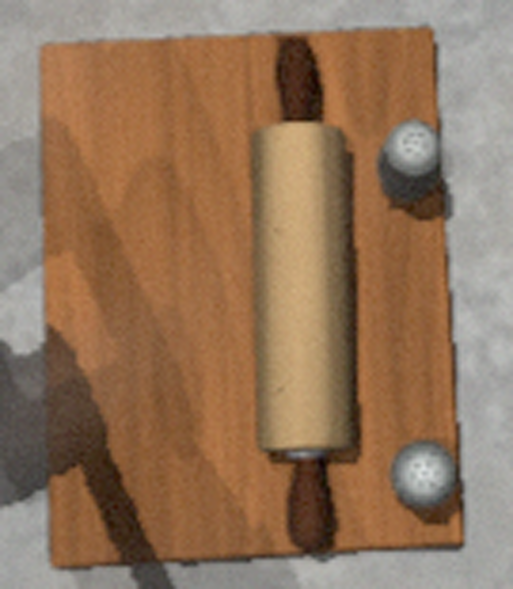

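The pin lies right over the strip. Its handle ends are at crop (295,39) and (314,552), and the shakers haven't moved.

Run:
```python
from h import *
import pickle; d=pickle.load(open('c4.pkl','rb'))
P=[ray(d,145+u/3.8,115+v/3.8,z) for u,v,z in [(314,552,.048),(295,39,.048),(306,447,.05),(296,124,.05),(314,543,.018),(294,38,.018)]]
for a,b in zip(P[::2],P[1::2]):
    m=(b-a)[1]/(b-a)[0]; print('y at .49',a[1]+m*(.49-a[0]),'slope',m)
e=pin('c5.png'); print(np.abs(e['image'][115:270,205:245].astype(int)-d['image'][115:270,205:245]).mean())
```

```text
y at .49 0.07132429449378912 slope 0.029794308626156566
y at .49 0.07320944278016356 slope 0.024109217738609096
y at .49 0.07249782693536526 slope 0.03235822223379609
2.403225806451613
```

Emit:
drive_tool(travel=[[0, 0, 0], [0, 0, 0], [0, 0, 0], [0, 0, 0], [0, 0, 0], [0, 0, 0]], turn=[[0, 0, 0], [0, 0, 0], [0, 0, 0], [0, 0, 0], [0, 0, 0], [0, 0, 0]], hand=[0, 0, 0, 0, 0, 0])

```text
time: 14.5
position: [0.4931, 0.3282, 0.2068]
eef_rot: [[-0.058, 0.998, 0.0], [0.998, 0.058, 0.0], [0.0, 0.0, -1.0]]
force: [0.2, 0.7, 0.2]
finger_gap: 0.502
finger_force: 0.0
```

Run:
```python
from h import *
import pickle; d=pickle.load(open('c4.pkl','rb'))['image']; e=pin('c6.png')['image']
g=lambda i:np.float32(i[145:235,205:245].mean(2))
print(np.abs(g(e)-g(d)).mean(), cv2.phaseCorrelate(g(d),g(e)))
print(robot.job_done())
```

```text
2.1002777 ((-0.09889963870843488, -0.025125210464558734), 0.9364470677905613)
the job is handed in; nothing more can be done
None
```

I rolled the pin from above in four strokes and handed the job in at about 14.5 s: it rests along the dark strip, within about 1 mm and 0.01 rad by camera, with the shakers where they stood and the arm clear.

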